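# Gauge the gap of a pin clamp with a taper feeler

### The job

Take the taper feeler gauge (flat rectangular handle, flat blade) out of the rack by its handle, leaving the round plug gauge in its slot, and slide its blade down from above between the two upright plates of the pin clamp until it drags snugly against both plates, without jamming it in. Finish while still holding the gauge upright and still at that depth, so that the gap can be read off its scale; do not let go.

Things in the scene. Friction and masses are not known exactly. Their poses are not given: they have to be found in the camera images.
- taper_gauge: Taper feeler gauge, about 80 g, upright in either rack slot. Origin: middle of the blade tip (lowest point); z up the blade, x through its thickness, y across its width. Steel blade 14 mm wide, 70 mm long, 2 mm thick at the tip, widening evenly on both faces to 7 mm at the handle (1 mm per 14 mm). Above it the handle, z = 70 to 115 mm.
- gauge_handle (a point): Centre of the taper gauge's handle, 92.5 mm above the blade tip; axes as the gauge. Black plastic block 14 (x) x 30 (y) x 45 (z) mm; grip it across its 30 mm, fingers closing along y.
- plug_gauge: Round plug gauge, the other tool in the rack, to be left there: round black handle, 20 mm diameter with a 26 mm collar, on a round steel pin 7 mm thick and 70 mm long. Origin: lower end of the pin; handle from z = 70 to 108 mm, so its top stands 116 mm above the desk, in the way of a gauge carried low.
- rack: Fixed aluminium rack 110 (x) x 64 (y) x 78 (z) mm, origin under its centre. Top plate 8 mm thick with two slots (9.5 mm in x, 17 mm in y) at x = -27 and +27 mm; each gauge hangs in a slot, underside of its handle on the top plate 78 mm above the desk: lift it 75 mm straight up to free it.
- clamp: Pin clamp, fixed, base 114 (x) x 74 (y) mm, origin under its centre. Two upright plates, 36 mm wide in y, face each other across a gap along x, on a head that floats along x on rods, up to 4 mm either way almost freely, so it centres itself on the blade. Ends 49 mm high. A round screw knob sticks out at the +x end.
- mouth (a point): Entry of the gap, 82 mm above the desk, mid-width of the plates, 1.5 mm from the fixed plate's face; moves with the floating head, axes as the clamp. Above it the plates flare to a 16 mm wide mouth, lips 90 mm above the desk; below it the gap is parallel, down to 20 mm above the desk.
- adjuster (a joint): Setting of the clamp's screw, 0 to 0.002 m, differs each time, held firmly: the empty gap is 0.003 m plus this. The blade first touches both plates where its thickness at the mouth point equals the gap (tip 14 to 42 mm below it); snug is about 10 mm deeper.
- fixed_plate: The plate on the gap's -x side, 5 mm steel, fixed to the floating head. Origin: that of the clamp shifted by the head's float.
- sprung_plate: The plate on the gap's +x side, 5 mm steel; a spring (1 N at first touch, then 5 N per mm) presses it towards the fixed plate, so after first touch the blade is squeezed 0.36 N harder per mm of depth. A drag of about 5 N felt on the tool is snug. Origin as the fixed plate's, shifted in x by the screw setting.
Mind the look-alikes: they are no part of the job. What is meant by the taper_gauge is not yellow, and is the larger of those in its own colour.

How it is judged:
By the outcome, as a careful person would: the job done as asked, in the order asked, and still so for the second after the job is handed in, while the arm keeps its last pose, push and grip.
It also fails if it takes over 48 s, if anything falls off the work surface, if the arm or the gripper's body presses on something with over 40 N, if the wrist force passes 120 N, or if a joint passes its speed limit or range.

### The arm

A 6-joint arm with a two-finger parallel gripper is mounted at the origin on a cart in front of the work surface, level with it; the furniture and walls round the work are solid. World frame = base frame: x ahead of the robot, y to its left, z up, the work surface at z = 0. Lengths are in m, angles in degrees, forces in N, time in s.
With the tool pointing down it reaches from about 0.375 to 0.975 m from the base axis. Payload 3.8 kg.
Tool frame: the origin (TCP) lies on the centre line of the jaws, within the pads' length; the fingertips stand bot.nose_length ahead of it and the grasp point (between the pads) lies 8 mm behind it (bot.nose_length is the distance from the TCP to the fingertips, in m); z points along the fingers, y is the line along which they close (so a half turn about z gives the same grasp; the last joint's range is limited). The gripper opens to 88 mm and grips with 3 to 60 N. Pads are 18 mm wide; open, the fingers measure 123 mm over their backs; the gripper's body (75 mm by 187 mm) begins 45 mm behind the grasp point.
Start: joints at [69.563, 15.12, 91.902, -0, 72.978, -2.114], TCP at [0.212, 0.641, 0.25] pointing down, gripper open.
Joint ranges: [-150.88, 150.88], [-54.13, 125.18], [17.81, 147.31], [-75.09, 255.09], [0, 152.58], [-146.25, 146.25]. Speed limits (degrees/s): [147.25, 147.25, 180, 180, 180, 180].

### API

Orientations are given as [roll, pitch, yaw] about the fixed x, y, z axes, in that order (R = Rz(yaw) Ry(pitch) Rx(roll)).
In Python, from station import bot gives the robot as it stands.
- The arm moves only by the tool send_rows, never from a script. Its argument "targets" is text: rows parted by semicolons, each of 7 numbers parted by spaces: the shift along the tool's x, y, z in m, then the turn, a rotation vector about the tool's x, y, z in rad, then the opening, from -1 (shut) to 1 (fully open), so that 0 is half open. In form: x y z ax ay az fingers; .... A call has 1 to 10 rows; each row shifts and turns the commanded pose from where the row before left it, along the tool's axes as they then stand; what a row does not reach is not made up. A row lasts 1/10 s, in which the tool goes at most 50 mm and 8.59 degrees, less where a joint would pass 70% of its speed; a pose out of reach is approached as far as the arm can. A call with a gripper value outside its range is refused whole. The fingers move at their own pace and stop on an object; "grip_force" is the grip in N (left out, the last holds). Time passes only in rows, so rows that do not move let the fingers close. It gives the time, the measured TCP pose, the force, the opening and the grip force at its end, in the units of the state.
- bot.state(): the state, without advancing time (a new reading comes with each control period).
- bot.capture(name): name is "side" or "top"; returns the picture (400x640x3 uint8, red, green, blue); there is no depth.
- bot.calibration(name): a dict with "fx", "fy", "cx", "cy" (pixels), "rvec" (rotation vector, rad) and "tvec" (3), from world to camera coordinates, as OpenCV has them. Camera axes: x right, y down, z forward; pixel columns grow to the right and rows downward; lengths in m; the calibration is good to about 2 mm. A picture is of the moment at which its call begins. calibration takes no time and is no camera call.
- bot.hand_in(): hands the job in; it is judged then, once.
The state is a dict: "t": time; "qpos": joint angles; "qvel": joint speeds; "tau": joint torques, N m; "eef_pos": TCP position; "tool_rot": TCP orientation; "contact_force": force on the tool from outside, world axes, zero at the start; "torque": the same for the moment, N m; "gripper_width": opening from 0.0 (shut) to 1.0 (fully open); "finger_force": force on a finger pad.
Only numpy, scipy, OpenCV 4.12 (cv2) and the standard library are available. Lean on these libraries where they do the work, as an engineer would, in place of code of your own. Each camera call takes 0.05 s, during which the arm holds its last target. There are 200 camera calls.

## Working session

There is one attempt and no reset: what is moved stays moved. The work goes in short steps, Python scripts to look and compute and a tool call to move; the robot and the scene stay as the last step left them, time stands still between calls to the robot, and variables do not carry over. Pictures are saved under pics/ and viewed, at most 10 in all, crops included, and the job is handed in when it is done.

Besides the shell and the picture viewer there is one more tool, called after "Request:" by a JSON object that holds its "api" and its "payload". send_rows: Moves the arm, as the interface text tells. Its arguments: {"type":"object","properties":{"targets":{"type":"string"},"grip_force":{"type":"number"}},"required":["targets"]}

```bash
mkdir -p pics
python3 - <<'E'
from station import bot
import cv2
for n in("side","top"):
    im=bot.capture(n); cv2.imwrite(f"pics/{n}0.png",im[:,:,::-1]); c=bot.calibration(n); print(n,c)
s=bot.state(); print(s, bot.nose_length)
E
```

```text
side {'fx': 407.29022637695255, 'fy': 407.29022637695255, 'cx': 317.37261351246747, 'cy': 201.0388698254555, 'rvec': array([ 0.21000897, -2.61745361,  1.60384396]), 'tvec': array([0.46980311, 0.10450255, 0.82788345])}
top {'fx': 484.0258687588454, 'fy': 484.0258687588454, 'cx': 328.4571349307738, 'cy': 199.31138634803474, 'rvec': array([ 2.15261338, -2.11654651,  0.20384444]), 'tvec': array([-0.01151994,  0.45300034,  1.10728846])}
{'t': 0.1, 'qpos': array([ 6.95622903e+01,  1.51648958e+01,  9.19713017e+01,  8.25606334e-04,
        7.29767102e+01, -2.11430630e+00]), 'qvel': array([-0.01456265, -0.0903921 , -0.29520215, -0.08718412, -0.12953803,
        0.00038644]), 'tau': array([ 6.80404373e-04, -5.03625441e+01, -3.58070004e+01,  7.32115447e-02,
        2.33935862e-02, -2.93537823e-05]), 'eef_pos': array([0.21199599, 0.64021483, 0.2485319 ]), 'tool_rot': array([-1.79887198e+02, -4.95394801e-03,  1.61676349e+02]), 'contact_force': array([ 0.60970605,  0.5362487 , -0.02194149]), 'torque': array([ 0.04847671, -0.05567218, -0.02928466]), 'finger_force': 0.0, 'gripper_width': 1.000183703071105} 0.011
```

View pics/side0.png

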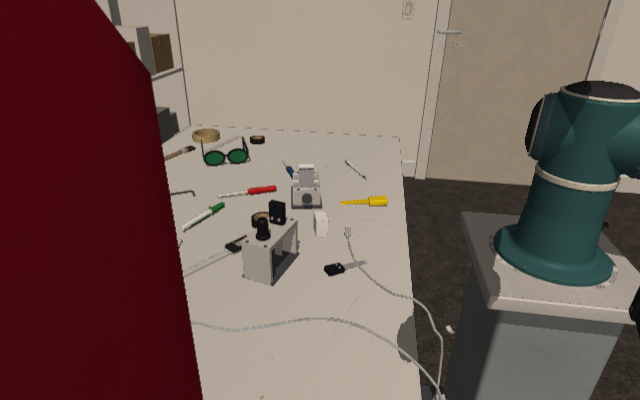

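View pics/top0.png

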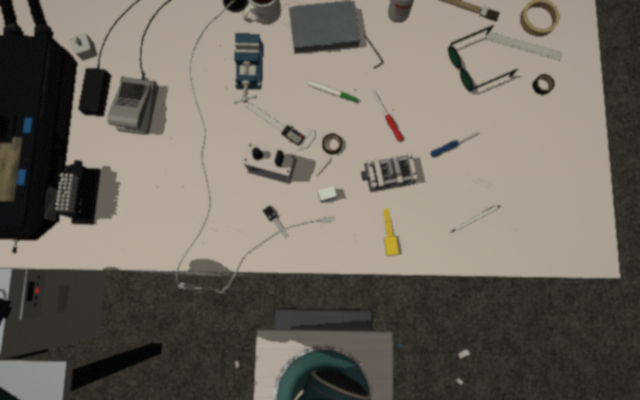

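Side view: the rack is around (270,250), with the round plug at (263,228) and the flat handle at (277,211). The clamp is at (306,190). Top view: the rack is around (270,163) and the clamp around (390,173). Next I'll look at enlarged crops.

```bash
cat > h.py <<'E'
import cv2,numpy as np
from station import bot
def cam(n):
    c=bot.calibration(n); R=cv2.Rodrigues(c['rvec'])[0]
    K=np.array([[c['fx'],0,c['cx']],[0,c['fy'],c['cy']],[0,0,1]]); return K,R,c['tvec'],c['rvec']
def ray(n,u,v):
    K,R,t,_=cam(n); d=R.T@np.linalg.inv(K)@[u,v,1]; return -R.T@t,d
def onz(n,u,v,z):
    o,d=ray(n,u,v); return o+d*(z-o[2])/d[2]
def proj(n,P):
    K,R,t,r=cam(n); return cv2.projectPoints(np.array(P,float).reshape(-1,3),r,t,K,None)[0][:,0]
def tri(ps,pt):
    K,R,t,_=cam('side');A=K@np.c_[R,t];K,R,t,_=cam('top');B=K@np.c_[R,t]
    X=cv2.triangulatePoints(A,B,np.array(ps,float),np.array(pt,float)); return (X[:3]/X[3]).ravel()
E
python3 - <<'E'
from h import *
a=cv2.imread('pics/top0.png');b=cv2.imread('pics/side0.png')
A=a[135:195,235:305];A2=a[145:195,355:425]
r=lambda x,f:cv2.resize(x,None,fx=f,fy=f,interpolation=cv2.INTER_CUBIC)
o=np.zeros((600,800,3),np.uint8)
for im,x,y,f in((A,0,0,5),(A2,400,0,5),(b[190:290,235:305],0,300,3),(b[155:215,280:335],400,300,5)):
    q=r(im,f)[:600-y]; o[y:y+q.shape[0],x:x+q.shape[1]]=q[:, :800-x]
cv2.imwrite('pics/crops.png',o)
print(onz('top',280,157,.12),onz('top',390,173,.09),tri((277,211),(280,157)),proj('top',[bot.state()['eef_pos'],[0,0,0]]),proj('side',[bot.state()['eef_pos']]))
E
```

```text
[0.53294365 0.10689042 0.12      ] [ 0.50808678 -0.14344626  0.09      ] [0.53703995 0.10848127 0.10191693] [[-21.11422978 301.84925875]
 [323.42145587 397.33014115]] [[704.50805684 551.64855937]]
```

View pics/crops.png

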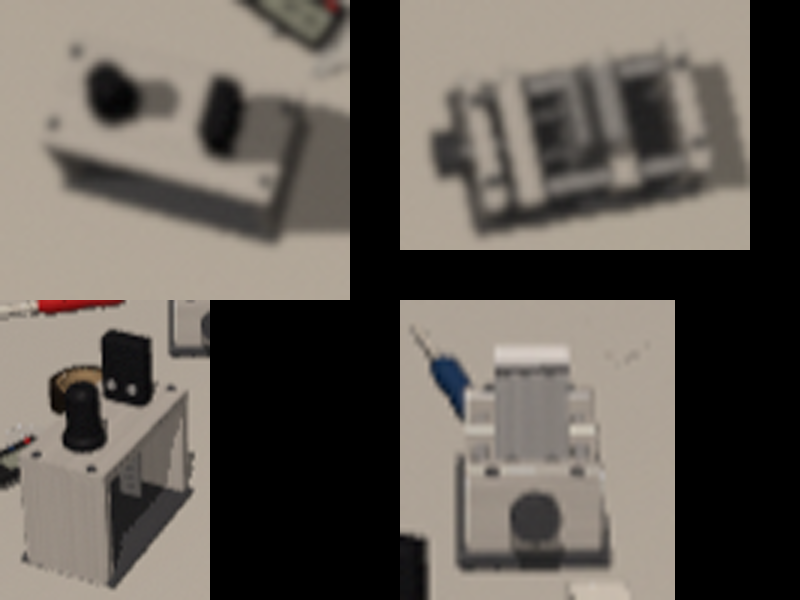

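The crops show the rack's four corner screws and the flat handle in the slot on the image-right side. The clamp's knob points image-left in the top view, so it faces the side camera. The clamp needs more zoom.

Run:
```python
from h import *
b=cv2.imread('pics/side0.png')
ims=[bot.capture('top').astype(float) for _ in range(4)]
a=np.mean(ims,0).astype(np.uint8)[:,:,::-1].copy();cv2.imwrite('pics/topm.png',a)
r=lambda x,f:cv2.resize(x,None,fx=f,fy=f,interpolation=cv2.INTER_CUBIC)
o=np.zeros((600,800,3),np.uint8)
A=a[147:197,358:423]; q=r(A,10)[:500,:650];o=q.copy();
for i in range(0,65,5): cv2.putText(o,str(358+i),(i*10,10),0,.35,(0,0,255),1);cv2.line(o,(i*10+5,12),(i*10+5,18),(0,0,255),1)
for i in range(0,50,5): cv2.putText(o,str(147+i),(0,i*10+9),0,.35,(0,0,255),1)
cv2.imwrite('pics/clampt.png',o)
# rack screws -> world
P=np.array([onz('top',*p,.078) for p in((250.2-.4,145-.4),(245.8-.4,159.8-.4),(292.6,155.6),(287.6,171))])[:,:2]
print(P,P.mean(0)); 
d=lambda i,j:(np.linalg.norm(P[i]-P[j]),np.degrees(np.arctan2(*(P[j]-P[i])[::-1])))
print(d(0,1),d(2,3),d(0,2),d(1,3))
# handle blob masks
for n,im,(u0,v0,u1,v1) in(('top',a,(272,145,290,170)),('side',b,(266,196,290,228))):
    m=(im[v0:v1,u0:u1].max(2)<60).astype(np.uint8);k,l,s,c=cv2.connectedComponentsWithStats(m)
    for i in range(1,k):
        if s[i,4]>8: print(n,s[i],c[i]+[u0,v0], cv2.minAreaRect(np.argwhere(l==i)[:,::-1].astype(np.float32)))
K,R,t,_=cam('top');print(-R.T@t);K,R,t,_=cam('side');print(-R.T@t)
```

```text
[[0.57270592 0.18213176]
 [0.53692324 0.19074228]
 [0.54816874 0.08162421]
 [0.5111732  0.09212289]] [0.54224278 0.13665529]
(np.float64(0.03680409383094339), np.float64(166.46993687339628)) (np.float64(0.038456367865577344), np.float64(164.15699543734286)) (np.float64(0.10345936794926937), np.float64(-103.71941627697933)) (np.float64(0.10192570273433328), np.float64(-104.63351898848218))
top [ 4  6  8 15 90] [279.31111111 158.18888889] ((7.5, 13.0), (14.0, 7.0), 90.0)
side [  3   4  17  25 342] [276.82163743 211.90643275] ((11.0, 16.0), (24.0, 16.0), 90.0)
side [ 0 23  2  9 17] [266.47058824 223.23529412] ((0.5, 27.0), (8.0, 1.0), 90.0)
[0.25069285 0.00955685 1.16982542]
[0.36869669 0.7532859  0.46222273]
```

View pics/clampt.png

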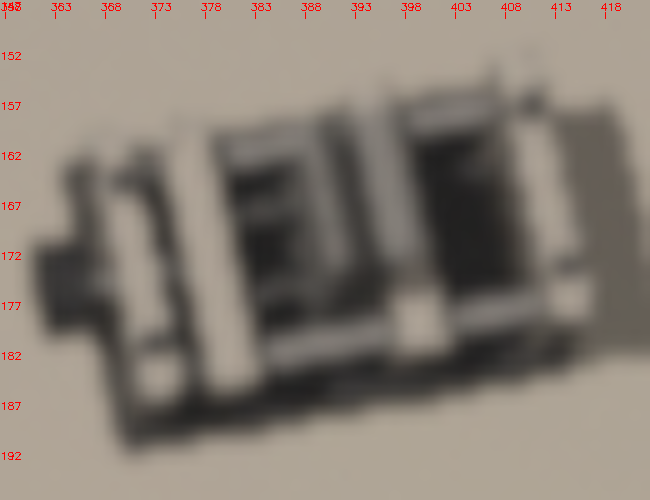

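The top view shows the clamp's end-block screws at about (370,165), (373,180), (411,157) and (414.5,173). From these I'll compute the clamp pose and check it against the plates' lips in the side view.

Run:
```python
from h import *
P=np.array([onz('top',*p,.049) for p in((370,164.8),(373.2,180.5),(410.8,156.8),(414.5,173))])[:,:2]
d=lambda i,j:(np.linalg.norm(P[i]-P[j]),np.degrees(np.arctan2(*(P[j]-P[i])[::-1])))
c=P.mean(0);print(c,d(2,0),d(3,1),d(0,1),d(2,3))
for p in((299,169.5),(314,169.5),(299,164.2),(314,164.2)): print('side',p,onz('side',*p,.09))
# side end-block screws
for p in((297.8,188.8),(315.4,188.8)): print(onz('side',*p,.049))
th=np.radians(np.mean([d(2,0)[1],d(3,1)[1]]))
ex=np.array([np.cos(th),np.sin(th)]);ey=np.array([-ex[1],ex[0]])
print(np.degrees(th))
for x in(-8,8):
  for y in(-18,18): 
    X=[*(c+ex*x/1e3+ey*y/1e3),.09];print(x,y,proj('top',X),proj('side',X))
# side view rack screws check
for p in((-12,0),):pass
r=np.array([.5422,.1367]);t=np.radians(75.8);g=r-.027*np.array([np.cos(t),np.sin(t)]);print('gauge',g)
for z in(.078,.123):
  for a in(-15,15):
    for b in(-7,7):
      X=[*(g+b/1e3*np.array([np.cos(t),np.sin(t)])+a/1e3*np.array([-np.sin(t),np.cos(t)])),z];print(z,proj('top',X)[0].round(1),proj('side',X)[0].round(1))
```

```text
[ 0.52837296 -0.15449357] (np.float64(0.10024545330320052), np.float64(102.45622941003755)) (np.float64(0.10056382620679155), np.float64(101.549523791873)) (np.float64(0.03894109944178405), np.float64(-168.71781890912138)) (np.float64(0.04052726819503917), np.float64(-168.23950618336573))
side (299, 169.5) [ 0.53901682 -0.12171258  0.09      ]
side (314, 169.5) [ 0.5041934  -0.12836864  0.09      ]
side (299, 164.2) [ 0.54533733 -0.15450566  0.09      ]
side (314, 164.2) [ 0.50944716 -0.16141945  0.09      ]
[ 0.53821494 -0.10161888  0.049     ]
[ 0.49728417 -0.10924696  0.049     ]
102.00287660095528
-8 -18 [[396.426426   156.41866288]] [[298.3883289  163.52030754]]
-8 18 [[399.82269087 171.33880395]] [[313.09508983 163.41611323]]
8 -18 [[389.66705198 157.68721246]] [[298.50630476 165.9990834 ]]
8 18 [[393.02838874 172.62469794]] [[313.42532801 165.88793858]]
gauge [0.5355767  0.11052498]
0.078 [284.7 155.4] [272.  219.3]
0.078 [278.9 153.8] [268.5 222.7]
0.078 [281.1 167.5] [286.2 222.6]
0.078 [275.3 165.9] [282.8 226.1]
0.123 [283.2 150. ] [271.2 198.2]
0.123 [277.2 148.4] [267.5 201.3]
0.123 [279.4 162.6] [285.7 201.2]
0.123 [273.4 161. ] [282.2 204.5]
```

```bash
cat >> h.py <<'E'
from scipy.spatial.transform import Rotation as Ro
def plan(wps,f,start=None):
    """wps: list of (x,y,z,yaw,rows), tool straight down; prints rows"""
    s=bot.state(); p=s['eef_pos'].copy(); R=Ro.from_euler('xyz',s['tool_rot'],degrees=True)
    if start: p=np.array(start[:3]);R=Ro.from_euler('xyz',[180,0,start[3]],degrees=True)
    out=[]
    for x,y,z,yaw,n in wps:
        T=Ro.from_euler('xyz',[180,0,yaw],degrees=True); dr=(R.inv()*T).as_rotvec()/n; dp=(np.array([x,y,z])-p)/n
        for i in range(n):
            d=np.round(R.inv().apply(dp),4); a=np.round(dr,3)
            out.append(' '.join('%g'%v for v in [*d,*a,f])); p=p+R.apply(d); R=R*Ro.from_rotvec(a)
    for i in range(0,len(out),10): print('; '.join(out[i:i+10]))
E
python3 -c "
from h import *
plan([(.26,.44,.30,130,5),(.5356,.1105,.25,75.8,9)],1)
for p in((60,240),(100,220),(35,240)):print(onz('top',*p,.1))"
```

```text
-0.0217 -0.0351 -0.0101 -0 0 0.111 1; -0.0254 -0.0325 -0.0101 -0 0 0.111 1; -0.0289 -0.0294 -0.0101 -0 0 0.111 1; -0.032 -0.0261 -0.0101 -0 0 0.111 1; -0.0347 -0.0224 -0.0101 -0 0 0.111 1; -0.0477 0 0.0056 -0 0 0.105 1; -0.0474 0.005 0.0056 -0 0 0.105 1; -0.0467 0.01 0.0056 -0 0 0.105 1; -0.0454 0.0148 0.0056 -0 0 0.105 1; -0.0436 0.0195 0.0056 -0 0 0.105 1
-0.0413 0.024 0.0056 -0 0 0.105 1; -0.0385 0.0282 0.0056 -0 0 0.105 1; -0.0354 0.032 0.0056 -0 0 0.105 1; -0.0318 0.0356 0.0056 -0 0 0.105 1
[0.34099951 0.584519   0.1       ]
[0.38671062 0.501697   0.1       ]
[0.34007691 0.63889459 0.1       ]
```

Request:
{"api": "send_rows", "payload": {"targets": "-0.022 -0.035 -0.01 0 0 0.11 1; -0.025 -0.033 -0.01 0 0 0.11 1; -0.029 -0.029 -0.01 0 0 0.11 1; -0.032 -0.026 -0.01 0 0 0.11 1; -0.035 -0.022 -0.01 0 0 0.11 1; -0.048 0 0.006 0 0 0.105 1; -0.047 0.005 0.006 0 0 0.105 1; -0.047 0.01 0.006 0 0 0.105 1; -0.045 0.015 0.006 0 0 0.105 1; -0.044 0.02 0.006 0 0 0.105 1"}}

```text
t: 1.3
eef_pos: [0.4166, 0.2565, 0.2699]
tool_rot: [179.9, -0.0, 99.9]
contact_force: [1.1, -0.4, -0.1]
gripper_width: 0.998
finger_force: 0.0
```

Request:
{"api": "send_rows", "payload": {"targets": "-0.041 0.024 0.006 0 0 0.105 1; -0.038 0.028 0.006 0 0 0.105 1; -0.035 0.032 0.006 0 0 0.105 1; -0.032 0.036 0.006 0 0 0.105 1; 0 0 0 0 0 0 1; 0 0 0 0 0 0 1"}}

```text
t: 1.9
eef_pos: [0.5393, 0.1122, 0.2453]
tool_rot: [-179.9, 0.0, 75.9]
contact_force: [-0.5, -0.3, 0.5]
gripper_width: 0.999
finger_force: 0.0
```

Run:
```python
from h import *
plan([(.5356,.1105,.15,75.8,3),(.5356,.1105,.096,75.8,4)],1)
b=np.mean([bot.capture('side').astype(float) for _ in range(4)],0).astype(np.uint8)[:,:,::-1]
cv2.imwrite('pics/sidem.png',b)
o=cv2.resize(b[158:213,286:328],None,fx=10,fy=10,interpolation=cv2.INTER_CUBIC)
for i in range(0,42,4): cv2.putText(o,str(286+i),(i*10,8),0,.3,(0,0,255),1)
for i in range(0,55,5): cv2.putText(o,str(158+i),(0,i*10+9),0,.35,(0,0,255),1)
cv2.imwrite('pics/clamps.png',o)
```

```text
-0.0009 -0.001 0.0318 -0 0 0.001 1; -0.0009 -0.001 0.0318 -0 0 0.001 1; -0.0009 -0.001 0.0318 -0 0 0.001 1; 0 0 0.0135 -0 0 -0 1; 0 0 0.0135 -0 0 -0 1; 0 0 0.0135 -0 0 -0 1; 0 0 0.0135 -0 0 -0 1
```

View pics/clamps.png

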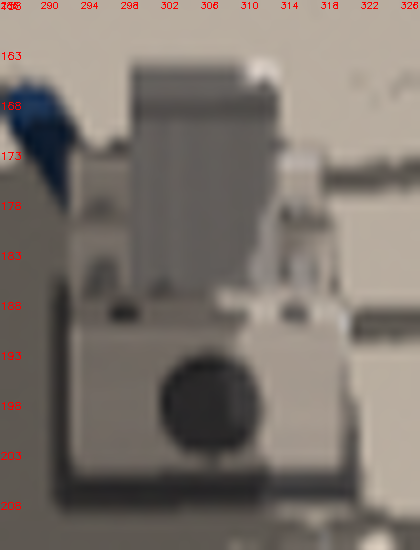

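Side view: the plates' top is at columns 299–313.5, with the far lip edge at row ~164.3 and the near lip edge at row ~167.5. The gap therefore seems to sit a few mm towards the knob from the clamp centre. I'll take an intensity profile from the top picture later. First, the descent onto the handle.

Request:
{"api": "send_rows", "payload": {"targets": "-0.001 -0.001 0.032 0 0 0 1; -0.001 -0.001 0.032 0 0 0 1; -0.001 -0.001 0.032 0 0 0 1; 0 0 0.013 0 0 0 1; 0 0 0.013 0 0 0 1; 0 0 0.013 0 0 0 1; 0 0 0.013 0 0 0 1; 0 0 0 0 0 0 1; 0 0 0 0 0 0 1"}}

```text
t: 3.0
eef_pos: [0.5358, 0.111, 0.0978]
tool_rot: [180.0, -0.0, 76.0]
contact_force: [-0.4, -0.1, 0.4]
gripper_width: 0.998
finger_force: 0.0
```

Run:
```python
from h import *
a=cv2.cvtColor(cv2.imread('pics/topm.png'),cv2.COLOR_BGR2GRAY).astype(np.float32)
c=np.array([.5284,-.1545]);th=np.radians(102);ex=np.array([np.cos(th),np.sin(th)]);ey=np.array([-ex[1],ex[0]])
xs=np.arange(-40,41,2);ys=np.arange(-34,35,2)
def smp(x,y): 
    q=proj('top',[[*(c+ex*i/1e3+ey*j/1e3),.09] for i,j in zip(x,y)]).astype(np.float32)
    return cv2.remap(a,q[:,:1],q[:,1:],cv2.INTER_LINEAR).ravel()
print('x profile z=.09, mid y'); 
print(dict(zip(xs.tolist(),np.mean([smp(xs,np.full(xs.shape,j)) for j in np.arange(-10,8,2)],0).astype(int).tolist())))
for x in(0,-4,12): print('y profile at x',x,dict(zip(ys.tolist(),smp(np.full(ys.shape,x),ys).astype(int).tolist())))
b=cv2.cvtColor(cv2.imread('pics/side0.png'),cv2.COLOR_BGR2GRAY)
print(b[160:175,300:313].mean(1).astype(int)); print(b[172:182,294:320:1].mean(0).astype(int))
```

```text
x profile z=.09, mid y
{-40: 138, -38: 142, -36: 138, -34: 121, -32: 101, -30: 85, -28: 75, -26: 68, -24: 62, -22: 57, -20: 53, -18: 50, -16: 50, -14: 50, -12: 56, -10: 73, -8: 95, -6: 113, -4: 123, -2: 123, 0: 111, 2: 89, 4: 71, 6: 69, 8: 81, 10: 98, 12: 107, 14: 102, 16: 90, 18: 80, 20: 72, 22: 65, 24: 63, 26: 63, 28: 62, 30: 60, 32: 70, 34: 98, 36: 132, 38: 153, 40: 161}
y profile at x 0 {-34: 165, -32: 165, -30: 165, -28: 165, -26: 164, -24: 162, -22: 159, -20: 154, -18: 145, -16: 133, -14: 123, -12: 116, -10: 114, -8: 113, -6: 110, -4: 109, -2: 110, 0: 112, 2: 113, 4: 112, 6: 110, 8: 111, 10: 112, 12: 113, 14: 112, 16: 107, 18: 98, 20: 84, 22: 78, 24: 80, 26: 92, 28: 110, 30: 131, 32: 142, 34: 148}
y profile at x -4 {-34: 165, -32: 165, -30: 165, -28: 165, -26: 164, -24: 163, -22: 161, -20: 157, -18: 149, -16: 139, -14: 130, -12: 125, -10: 123, -8: 122, -6: 122, -4: 123, -2: 123, 0: 123, 2: 123, 4: 123, 6: 124, 8: 124, 10: 123, 12: 123, 14: 122, 16: 117, 18: 108, 20: 98, 22: 92, 24: 93, 26: 100, 28: 120, 30: 141, 32: 154, 34: 159}
y profile at x 12 {-34: 165, -32: 165, -30: 165, -28: 165, -26: 165, -24: 165, -22: 163, -20: 157, -18: 144, -16: 127, -14: 118, -12: 114, -10: 111, -8: 110, -6: 108, -4: 104, -2: 103, 0: 105, 2: 108, 4: 110, 6: 107, 8: 104, 10: 104, 12: 106, 14: 107, 16: 102, 18: 91, 20: 75, 22: 62, 24: 52, 26: 47, 28: 49, 30: 62, 32: 87, 34: 108}
[164 164 164 169 190 204 198 172 114  93 122 129 128 128 128]
[156 158 154 146 147 127 131 127 127 132 129 126 127 129 128 126 126 128
 129 132 148 157 156 157 151 158]
```

Request:
{"api": "send_rows", "payload": {"targets": "0 0 0 0 0 0 -1; 0 0 0 0 0 0 -1; 0 0 0 0 0 0 -1; 0 0 0 0 0 0 -1; 0 0 0 0 0 0 -1; 0 0 0 0 0 0 -1; 0 0 0 0 0 0 -1; 0 0 0 0 0 0 -1", "grip_force": 35}}

```text
t: 3.8
eef_pos: [0.5355, 0.111, 0.0977]
tool_rot: [180.0, 0.0, 76.0]
contact_force: [0.5, -0.1, 0.2]
gripper_width: 0.333
finger_force: 35.0
```

Request:
{"api": "send_rows", "payload": {"targets": "0 0 -0.01 0 0 0 -1; 0 0 -0.02 0 0 0 -1; 0 0 -0.025 0 0 0 -1; 0 0 -0.025 0 0 0 -1; 0 0 -0.025 0 0 0 -1; 0 0 -0.025 0 0 0 -1; 0 0 0 0 0 0 -1; 0 0 0 0 0 0 -1; 0 0 0 0 0 0 -1"}}

```text
t: 4.7
eef_pos: [0.5344, 0.1108, 0.226]
tool_rot: [-179.9, 0.1, 76.0]
contact_force: [-0.4, 0.1, -0.9]
gripper_width: 0.34
finger_force: 35.0
```

Run:
```python
from h import *
s=bot.state();print(s['eef_pos'],s['tool_rot'],s['contact_force'],s['torque'])
b=bot.capture('side')[:,:,::-1];a=bot.capture('top')[:,:,::-1]
u,v=proj('side',[*s['eef_pos'][:2],s['eef_pos'][2]-.05])[0].astype(int);print(u,v)
r=lambda q,f:cv2.resize(q,None,fx=f,fy=f,interpolation=cv2.INTER_CUBIC)
o=r(b[v-70:v+50,u-60:u+60],5);print(v-70,u-60);cv2.imwrite('pics/held.png',o)
cv2.imwrite('pics/heldside.png',b)
# planned route to clamp: yaw such that tool x follows clamp x (102 or -78)
plan([(.527,-.1502,.218,102,9)],-1)
```

```text
[0.53439496 0.11084876 0.22600764] [-1.79851527e+02  6.22015732e-02  7.60180022e+01] [-0.3506158   0.11574429 -0.90451962] [-0.06259886  0.08766522  0.04180499]
276 174
104 216
-0.0283 0.0062 0.0009 -0 0 -0.05 -1; -0.0286 0.0048 0.0009 -0 0 -0.05 -1; -0.0288 0.0034 0.0009 -0 0 -0.05 -1; -0.029 0.0019 0.0009 -0 0 -0.05 -1; -0.029 0.0005 0.0009 -0 0 -0.05 -1; -0.029 -0.001 0.0009 -0 0 -0.05 -1; -0.0289 -0.0024 0.0009 -0 0 -0.05 -1; -0.0288 -0.0039 0.0009 -0 0 -0.05 -1; -0.0285 -0.0053 0.0009 -0 0 -0.05 -1
```

View pics/held.png

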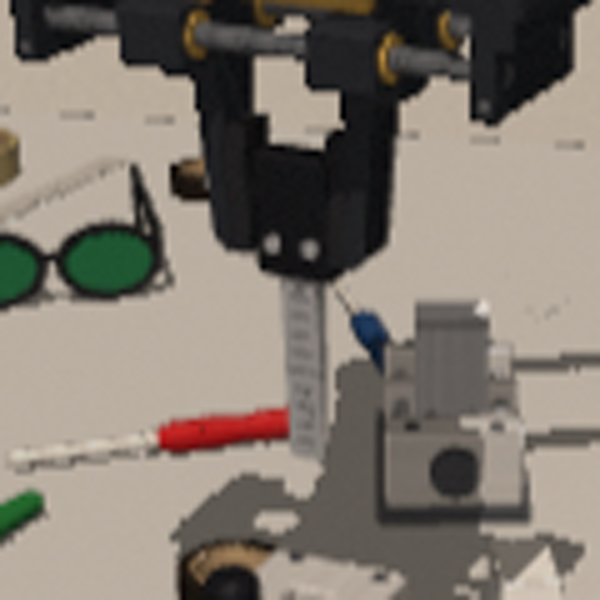

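The gauge is held upright and free of the rack: the handle is between the pads and the blade tip is at about crop (305,455). Now I'll carry it over the clamp.

Request:
{"api": "send_rows", "payload": {"targets": "-0.028 0.006 0.001 0 0 -0.05 -1; -0.029 0.005 0.001 0 0 -0.05 -1; -0.029 0.003 0.001 0 0 -0.05 -1; -0.029 0.002 0.001 0 0 -0.05 -1; -0.029 0.0005 0.001 0 0 -0.05 -1; -0.029 -0.001 0.001 0 0 -0.05 -1; -0.029 -0.0025 0.001 0 0 -0.05 -1; -0.029 -0.004 0.001 0 0 -0.05 -1; -0.0285 -0.005 0.001 0 0 -0.05 -1; 0 0 0 0 0 0 -1"}}

```text
t: 5.8
eef_pos: [0.5272, -0.1532, 0.2171]
tool_rot: [-179.9, -0.0, 101.7]
contact_force: [0.1, 0.7, -0.2]
gripper_width: 0.337
finger_force: 35.0
```

Request:
{"api": "send_rows", "payload": {"targets": "0 0 0 0 0 0 -1; 0 0 0 0 0 0 -1; 0 0 0 0 0 0 -1"}}

```text
t: 6.1
eef_pos: [0.528, -0.1494, 0.2184]
tool_rot: [-180.0, -0.0, 101.9]
contact_force: [-0.3, 0.2, -0.7]
gripper_width: 0.336
finger_force: 35.0
```

Run:
```python
from h import *
s=bot.state();print(s['eef_pos'],s['tool_rot'],s['contact_force'],s['torque'])
b=bot.capture('side')[:,:,::-1];a=bot.capture('top')[:,:,::-1]
cv2.imwrite('pics/oside.png',b);cv2.imwrite('pics/otop.png',a)
r=lambda q,f:cv2.resize(q,None,fx=f,fy=f,interpolation=cv2.INTER_CUBIC)
o=np.hstack([r(b[120:215,270:340],5.5),r(a[125:205,350:430],5)[:400]][:1]+[cv2.copyMakeBorder(r(a[125:205,350:430],5)[:400],0,int(95*5.5)-400,0,0,0)])
cv2.imwrite('pics/over.png',o);print(o.shape)
e=s['eef_pos'];print('tip pred',proj('side',[*e[:2],e[2]-.0897]),proj('side',[.527,-.1502,.09]))
plan([(.527,-.1502,.18,102,3)],-1)
```

```text
[ 0.52799693 -0.14942013  0.21839299] [-1.79976590e+02 -3.18056589e-02  1.01853431e+02] [-0.31620462  0.1787247  -0.66973582] [-0.0519672   0.08668936  0.02166237]
(522, 785, 3)
tip pred [[305.69696239 150.3346382 ]] [[306.1100954  165.39220366]]
-0.0001 -0.0004 0.0129 -0 -0 -0.001 -1; -0.0001 -0.0004 0.0129 -0 -0 -0.001 -1; -0.0001 -0.0004 0.0129 -0 -0 -0.001 -1
```

View pics/over.png

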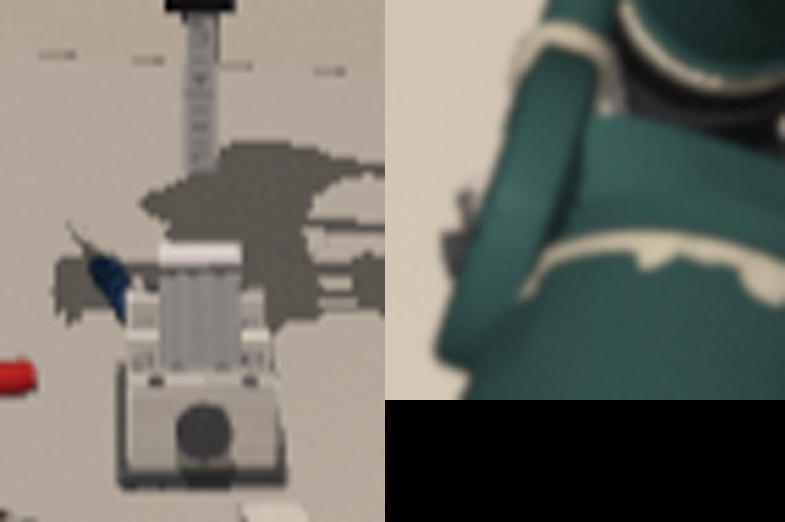

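The blade is centred over the plates in the side view (blade column ≈306.4, plates ≈306.7). The top view is blocked by the arm. Descending.

Request:
{"api": "send_rows", "payload": {"targets": "0 0 0.012 0 0 0 -1; 0 -0.001 0.012 0 0 0 -1; 0 0 0.012 0 0 0 -1; 0 0 0 0 0 0 -1; 0 0 0 0 0 0 -1; 0 0 0 0 0 0 -1"}}

```text
t: 6.8
eef_pos: [0.5274, -0.1509, 0.1829]
tool_rot: [180.0, 0.0, 101.8]
contact_force: [-0.1, -0.8, -1.1]
gripper_width: 0.338
finger_force: 35.0
```

Request:
{"api": "send_rows", "payload": {"targets": "0 0 0.003 0 0 0 -1; 0 0 0.003 0 0 0 -1; 0 0 0 0 0 0 -1; 0 0 0 0 0 0 -1"}}

```text
t: 7.2
eef_pos: [0.527, -0.1507, 0.1767]
tool_rot: [-180.0, -0.0, 101.8]
contact_force: [1.0, -0.7, -0.8]
gripper_width: 0.335
finger_force: 35.0
```

Run:
```python
from h import *
s=bot.state();print(s['eef_pos'],s['tool_rot'],s['contact_force'],s['torque'])
b=np.mean([bot.capture('side').astype(float) for _ in range(3)],0).astype(np.uint8)[:,:,::-1]
o=cv2.resize(b[145:190,285:330],None,fx=11,fy=11,interpolation=cv2.INTER_CUBIC)
cv2.imwrite('pics/entry.png',o)
```

```text
[ 0.52702963 -0.15066762  0.17665024] [-1.79994107e+02 -4.47872602e-03  1.01800505e+02] [ 1.04345973 -0.71363287 -0.84569556] [-0.08895676  0.04013595 -0.01578301]
```

View pics/entry.png

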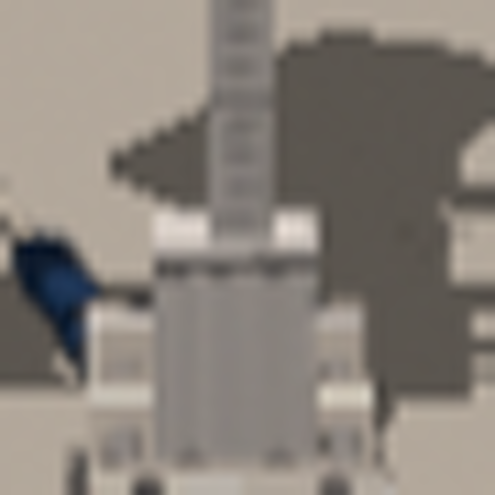

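The blade tip is in front of the fixed plate's bright flare and just behind the near lip, so it is entering the mouth. I'll continue gently and watch the forces.

Request:
{"api": "send_rows", "payload": {"targets": "0 0 0.003 0 0 0 -1; 0 0 0.003 0 0 0 -1; 0 0 0 0 0 0 -1; 0 0 0 0 0 0 -1"}}

```text
t: 7.75
eef_pos: [0.5269, -0.1506, 0.1704]
tool_rot: [-180.0, -0.0, 101.8]
contact_force: [-0.4, 0.2, -0.4]
gripper_width: 0.338
finger_force: 35.0
```

Request:
{"api": "send_rows", "payload": {"targets": "0 0 0.003 0 0 0 -1; 0 0 0.003 0 0 0 -1; 0 0 0 0 0 0 -1; 0 0 0 0 0 0 -1"}}

```text
t: 8.15
eef_pos: [0.527, -0.1506, 0.1645]
tool_rot: [-180.0, -0.0, 101.8]
contact_force: [0.4, 0.1, -1.1]
gripper_width: 0.339
finger_force: 35.0
```

Request:
{"api": "send_rows", "payload": {"targets": "0 0 0.003 0 0 0 -1; 0 0 0 0 0 0 -1; 0 0 0 0 0 0 -1"}}

```text
t: 8.45
eef_pos: [0.527, -0.1507, 0.1616]
tool_rot: [-180.0, -0.0, 101.8]
contact_force: [-0.2, -0.1, -1.1]
gripper_width: 0.333
finger_force: 35.0
```

Request:
{"api": "send_rows", "payload": {"targets": "0 0 0.003 0 0 0 -1; 0 0 0 0 0 0 -1; 0 0 0 0 0 0 -1"}}

```text
t: 8.75
eef_pos: [0.527, -0.1506, 0.1585]
tool_rot: [-180.0, -0.0, 101.8]
contact_force: [0.4, -0.3, -1.5]
gripper_width: 0.334
finger_force: 35.0
```

Request:
{"api": "send_rows", "payload": {"targets": "0 0 0.003 0 0 0 -1; 0 0 0 0 0 0 -1; 0 0 0 0 0 0 -1"}}

```text
t: 9.05
eef_pos: [0.527, -0.1507, 0.1555]
tool_rot: [-180.0, -0.0, 101.8]
contact_force: [0.4, 0.1, -0.7]
gripper_width: 0.336
finger_force: 35.0
```

Request:
{"api": "send_rows", "payload": {"targets": "0 0 0.003 0 0 0 -1; 0 0 0 0 0 0 -1; 0 0 0 0 0 0 -1"}}

```text
t: 9.35
eef_pos: [0.527, -0.1506, 0.1525]
tool_rot: [-180.0, -0.0, 101.8]
contact_force: [0.6, 0.3, -0.8]
gripper_width: 0.337
finger_force: 35.0
```

Request:
{"api": "send_rows", "payload": {"targets": "0 0 0.002 0 0 0 -1; 0 0 0 0 0 0 -1; 0 0 0 0 0 0 -1"}}

```text
t: 9.65
eef_pos: [0.527, -0.1507, 0.1506]
tool_rot: [-180.0, -0.0, 101.8]
contact_force: [0.3, 0.7, -0.5]
gripper_width: 0.332
finger_force: 35.0
```

Request:
{"api": "send_rows", "payload": {"targets": "0 0 0.002 0 0 0 -1; 0 0 0 0 0 0 -1; 0 0 0 0 0 0 -1"}}

```text
t: 9.95
eef_pos: [0.527, -0.1507, 0.1486]
tool_rot: [-180.0, -0.0, 101.8]
contact_force: [0.6, -0.6, -0.3]
gripper_width: 0.339
finger_force: 35.0
```

Request:
{"api": "send_rows", "payload": {"targets": "0 0 0.002 0 0 0 -1; 0 0 0 0 0 0 -1; 0 0 0 0 0 0 -1"}}

```text
t: 10.25
eef_pos: [0.527, -0.1507, 0.1466]
tool_rot: [-180.0, -0.0, 101.8]
contact_force: [-0.3, -0.5, -1.0]
gripper_width: 0.333
finger_force: 35.0
```

Request:
{"api": "send_rows", "payload": {"targets": "0 0 0.002 0 0 0 -1; 0 0 0 0 0 0 -1; 0 0 0 0 0 0 -1"}}

```text
t: 10.55
eef_pos: [0.527, -0.1507, 0.1446]
tool_rot: [-180.0, -0.0, 101.8]
contact_force: [0.2, -0.6, -1.6]
gripper_width: 0.336
finger_force: 35.0
```

Request:
{"api": "send_rows", "payload": {"targets": "0 0 0.002 0 0 0 -1; 0 0 0 0 0 0 -1; 0 0 0 0 0 0 -1"}}

```text
t: 10.85
eef_pos: [0.527, -0.1507, 0.1426]
tool_rot: [-180.0, -0.0, 101.8]
contact_force: [-0.2, -0.3, -1.5]
gripper_width: 0.337
finger_force: 35.0
```

Request:
{"api": "send_rows", "payload": {"targets": "0 0 0.002 0 0 0 -1; 0 0 0 0 0 0 -1; 0 0 0 0 0 0 -1"}}

```text
t: 11.15
eef_pos: [0.527, -0.1507, 0.1406]
tool_rot: [-180.0, -0.0, 101.8]
contact_force: [0.0, -0.3, -0.8]
gripper_width: 0.339
finger_force: 35.0
```

Request:
{"api": "send_rows", "payload": {"targets": "0 0 0.002 0 0 0 -1; 0 0 0 0 0 0 -1; 0 0 0 0 0 0 -1"}}

```text
t: 11.45
eef_pos: [0.527, -0.1506, 0.1386]
tool_rot: [-180.0, -0.0, 101.8]
contact_force: [-0.3, 0.5, -0.7]
gripper_width: 0.34
finger_force: 35.0
```

Request:
{"api": "send_rows", "payload": {"targets": "0 0 0.002 0 0 0 -1; 0 0 0 0 0 0 -1; 0 0 0 0 0 0 -1"}}

```text
t: 11.75
eef_pos: [0.527, -0.1507, 0.1366]
tool_rot: [-180.0, -0.0, 101.8]
contact_force: [-0.4, 0.4, -1.0]
gripper_width: 0.339
finger_force: 35.0
```

Request:
{"api": "send_rows", "payload": {"targets": "0 0 0.002 0 0 0 -1; 0 0 0 0 0 0 -1; 0 0 0 0 0 0 -1"}}

```text
t: 12.05
eef_pos: [0.527, -0.1507, 0.1346]
tool_rot: [-180.0, -0.0, 101.8]
contact_force: [-1.0, 0.4, -0.4]
gripper_width: 0.333
finger_force: 35.0
```

Request:
{"api": "send_rows", "payload": {"targets": "0 0 0.002 0 0 0 -1; 0 0 0 0 0 0 -1; 0 0 0 0 0 0 -1"}}

```text
t: 12.35
eef_pos: [0.5271, -0.1507, 0.1326]
tool_rot: [180.0, -0.0, 101.8]
contact_force: [1.1, 0.4, -0.6]
gripper_width: 0.337
finger_force: 35.0
```

Request:
{"api": "send_rows", "payload": {"targets": "0 0 0.002 0 0 0 -1; 0 0 0 0 0 0 -1; 0 0 0 0 0 0 -1"}}

```text
t: 12.65
eef_pos: [0.5272, -0.1507, 0.1307]
tool_rot: [180.0, 0.0, 101.8]
contact_force: [0.2, 0.2, -1.0]
gripper_width: 0.336
finger_force: 35.0
```

Request:
{"api": "send_rows", "payload": {"targets": "0 0 0.002 0 0 0 -1; 0 0 0 0 0 0 -1; 0 0 0 0 0 0 -1"}}

```text
t: 12.95
eef_pos: [0.5272, -0.1507, 0.1287]
tool_rot: [180.0, 0.0, 101.8]
contact_force: [1.1, -0.0, -0.3]
gripper_width: 0.337
finger_force: 35.0
```

Run:
```python
from h import *
s=bot.state();print(s['eef_pos'],s['contact_force'],s['torque'])
b=bot.capture('side')[:,:,::-1]
o=cv2.resize(b[145:190,285:330],None,fx=11,fy=11,interpolation=cv2.INTER_CUBIC)
cv2.imwrite('pics/deep.png',o)
```

```text
[ 0.52720516 -0.15071541  0.12868978] [ 1.07667672 -0.00232492 -0.27172546] [-0.08902037 -0.10732597 -0.00243598]
```

View pics/deep.png

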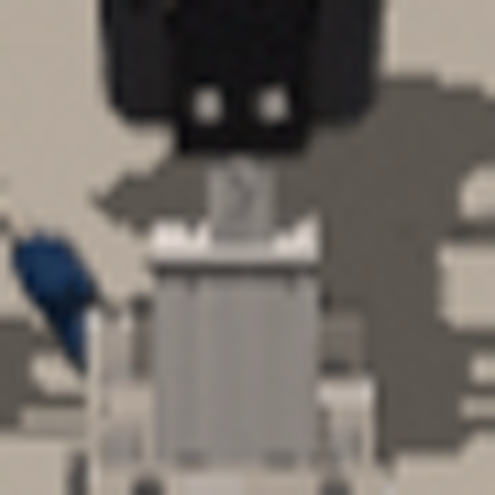

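The blade is well into the gap, between the far lit flare and the near lip, with its handle still about 15 mm above the lips. First touch should come about now.

Request:
{"api": "send_rows", "payload": {"targets": "0 0 0.002 0 0 0 -1; 0 0 0 0 0 0 -1; 0 0 0 0 0 0 -1"}}

```text
t: 13.3
eef_pos: [0.5272, -0.1507, 0.1267]
tool_rot: [180.0, 0.0, 101.8]
contact_force: [0.6, 0.0, 0.8]
gripper_width: 0.335
finger_force: 35.0
```

Request:
{"api": "send_rows", "payload": {"targets": "0 0 0.0015 0 0 0 -1; 0 0 0 0 0 0 -1; 0 0 0 0 0 0 -1"}}

```text
t: 13.6
eef_pos: [0.5272, -0.1507, 0.1252]
tool_rot: [180.0, 0.0, 101.8]
contact_force: [0.7, -0.3, 1.0]
gripper_width: 0.333
finger_force: 35.0
```

Request:
{"api": "send_rows", "payload": {"targets": "0 0 0.0015 0 0 0 -1; 0 0 0 0 0 0 -1; 0 0 0 0 0 0 -1"}}

```text
t: 13.9
eef_pos: [0.5272, -0.1507, 0.1237]
tool_rot: [180.0, 0.0, 101.8]
contact_force: [0.9, 0.2, 1.2]
gripper_width: 0.341
finger_force: 35.0
```

Request:
{"api": "send_rows", "payload": {"targets": "0 0 0.0015 0 0 0 -1; 0 0 0 0 0 0 -1; 0 0 0 0 0 0 -1"}}

```text
t: 14.2
eef_pos: [0.5272, -0.1507, 0.1222]
tool_rot: [180.0, 0.0, 101.8]
contact_force: [0.4, 0.2, 1.9]
gripper_width: 0.337
finger_force: 35.0
```

Request:
{"api": "send_rows", "payload": {"targets": "0 0 0.0015 0 0 0 -1; 0 0 0 0 0 0 -1; 0 0 0 0 0 0 -1"}}

```text
t: 14.5
eef_pos: [0.5272, -0.1507, 0.1207]
tool_rot: [180.0, 0.0, 101.8]
contact_force: [0.7, 0.1, 2.2]
gripper_width: 0.334
finger_force: 35.0
```

Run:
```python
from h import *
f=[]
for _ in range(8): bot.capture('side'); s=bot.state(); f.append(np.r_[s['contact_force'],s['torque'],s['eef_pos']])
print(np.mean(f,0).round(4),np.std(f,0).round(2))
```

```text
[ 0.6454 -0.0715  1.9037 -0.0705 -0.1189 -0.0119  0.5271 -0.1507  0.1207] [0.54 0.34 0.41 0.03 0.04 0.02 0.   0.   0.  ]
```

Request:
{"api": "send_rows", "payload": {"targets": "0 0 0.0015 0 0 0 -1; 0 0 0 0 0 0 -1; 0 0 0 0 0 0 -1"}}

```text
t: 15.2
eef_pos: [0.5272, -0.1507, 0.1192]
tool_rot: [180.0, 0.0, 101.8]
contact_force: [0.4, 0.2, 2.9]
gripper_width: 0.334
finger_force: 35.0
```

Request:
{"api": "send_rows", "payload": {"targets": "0 0 0.0015 0 0 0 -1; 0 0 0 0 0 0 -1; 0 0 0 0 0 0 -1"}}

```text
t: 15.5
eef_pos: [0.5271, -0.1507, 0.1177]
tool_rot: [180.0, -0.0, 101.8]
contact_force: [-0.1, 0.5, 3.2]
gripper_width: 0.334
finger_force: 35.0
```

```bash
cat > m.py <<'E'
from h import *
f=[]
for _ in range(10): bot.capture('side'); s=bot.state(); f.append(np.r_[s['contact_force'],s['torque'],s['eef_pos']])
print(np.mean(f,0).round(4),np.std(f,0).round(2),s['t'])
E
python3 m.py
```

```text
[ 0.9376 -0.1387  2.8516 -0.0657 -0.1064 -0.0081  0.5271 -0.1507  0.1177] [0.56 0.34 0.43 0.04 0.03 0.02 0.   0.   0.  ] 16.0
```

Request:
{"api": "send_rows", "payload": {"targets": "0 0 0.0015 0 0 0 -1; 0 0 0 0 0 0 -1; 0 0 0 0 0 0 -1; 0 0 0 0 0 0 -1; 0 0 0 0 0 0 -1"}}

```text
t: 16.5
eef_pos: [0.5271, -0.1507, 0.1162]
tool_rot: [180.0, -0.0, 101.8]
contact_force: [1.5, -0.4, 3.5]
gripper_width: 0.335
finger_force: 35.0
```

```bash
python3 m.py
python3 - <<'E'
from h import *
b=bot.capture('side')[:,:,::-1]
cv2.imwrite('pics/fin.png',cv2.resize(b[110:220,240:340],None,fx=5,fy=5,interpolation=cv2.INTER_CUBIC))
E
```

```text
[ 6.4200e-01  2.5000e-03  3.2323e+00 -6.2000e-02 -9.9200e-02  9.8000e-03
  5.2710e-01 -1.5070e-01  1.1620e-01] [0.62 0.38 0.19 0.04 0.02 0.02 0.   0.   0.  ] 17.0
```

View pics/fin.png

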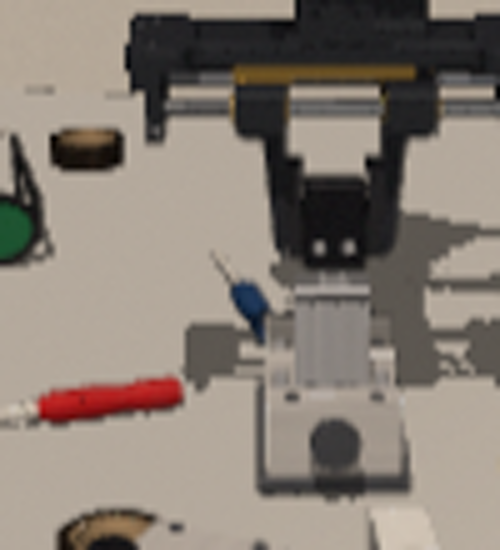

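The gauge is upright in the gap, held by the handle above the lips. Drag is about 4.2 N at roughly 10–12 mm past first touch. Handing in.

```bash
python3 -c "
from station import bot
print(bot.hand_in())"
```

```text
the job is handed in; nothing more can be done
None
```

The job is handed in: the taper gauge is held upright and still between the clamp plates, about 10–12 mm past first touch with about 4.2 N of drag (a little under the 5 N given as snug), and the plug gauge was left in the rack.

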